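# Close the dry-goods bin: lid under the lip, sprung latch over its edge

## Robot

A 7-joint arm with a two-finger parallel gripper is mounted at the origin on a cart in front of the work surface, level with it; the furniture and walls round the work are solid. World frame = base frame: x ahead of the robot, y to its left, z up, the work surface at z = 0. Lengths are in m, angles in rad, forces in N, time in s.
With the tool pointing down it reaches from about 0.425 to 0.825 m from the base axis. Payload 3.6 kg.
Tool frame: the origin (TCP) lies where the fingers leave the gripper's body, on its centre line; the fingertips stand 73 mm ahead of it and the grasp point (between the pads) lies 54 mm ahead of it; x points along the fingers, y is the direction in which the jaws open and shut, and the axes are right-handed (so a half turn about x gives the same grasp; the last joint's range is limited). The gripper opens to 85 mm and grips with 20 to 120 N. Pads are 22 mm wide; open, the fingers measure 114 mm over their backs; the gripper's body (76 mm by 85 mm) begins 54 mm behind the grasp point. The pads swing forward as they close: fully open they stand 13 mm farther back than shut.
Start: joints at [-1.361, 0.615, -0.013, 1.423, 0.008, 1.103, -0.04], TCP at [0.152, 0.632, 0.304] pointing down, gripper open.
Joint ranges: [-3.12, 3.12], [-0.3, 2.06], [-1.34, 1.32], [0.26, 2.42], [-1.36, 4.5], [0.01, 1.98], [-2.84, 2.84]. Speed limits (rad/s): [2.79, 2.79, 3.14, 3.14, 3.14, 3.14, 3.14].

## Interface

Orientations are given as a unit quaternion [x, y, z, w].
In Python, from station import arm, snapshot, camera_info, ticket gives the robot as it stands. Calls block until the motion is done:
- arm.movep(position, orientation): joint-space move of the TCP to a pose.
- arm.line_to(position, velocity=0.15, ori=None): straight line of the TCP; ori=None keeps the orientation; velocity is the mean speed in m/s.
- arm.move_j(angles): joint-space move.
- arm.move_gripper(opening, effort=None): opening from 0.0 (shut) to 1.0 (fully open); effort is the grip in N (None keeps the last); returns when the fingers have stopped.
- arm.pause(seconds).
- arm.ik(position, orientation): joint angles nearest the present ones, or None.
- snapshot(name): name is "scene" or "side" or "wrist"; returns the picture (400x640x3 uint8, blue, green, red); there is no depth.
- camera_info(name): a dict with "fx", "fy", "cx", "cy" (pixels), "dist_coeffs" ([k1, k2, p1, p2, k3] as OpenCV has them; the pictures are not rectified), "R" (3x3) and "t" (3): a world point X has camera coordinates R X + t; the wrist camera has in their place "T_tool_cam" (4x4, takes a point from camera to tool coordinates, whose origin is the TCP and whose axes are the tool frame's). Camera axes: x right, y down, z forward; pixel columns grow to the right and rows downward; lengths in m; the calibration is good to about 2 mm. A picture is of the moment at which its call begins: read the wrist's pose just before it. camera_info takes no time and is no camera call.
A pose or a line that the arm cannot do raises arm.MotionError and nothing moves.
- ticket.finish_job(): hands the job in, once; it reports no verdict.
Readings, each from a call of its own:
- arm.read_time(): time.
- arm.read_joint_positions(): joint angles.
- arm.read_dq(): joint speeds.
- arm.read_effort(): joint torques, N m.
- arm.read_tool_pos(): TCP position.
- arm.read_eef_rot(): TCP orientation.
- arm.read_ft_force(): force on the tool from outside, world axes, zero at the start.
- arm.read_wrist_torque(): the same for the moment, N m.
- arm.read_opening(): opening from 0.0 (shut) to 1.0 (fully open).
Only numpy, scipy, OpenCV 4.12 (cv2) and the standard library are available. Lean on these libraries where they do the work, as an engineer would, in place of code of your own. Each camera call takes 0.05 s, during which the arm holds its last target.

## Task

Close the dry-goods bin: slip the tongue of the wooden lid under the steel lip at the top of the sloping hatch and lay the lid flat in its seat, behind the two lower stops. Then secure it with the sprung latch at its lower edge: lift the wing, turn it a quarter turn so that it points straight up the slope over the lid, and let it down so that its spring clamps the lid. Leave the other things on the worktop where they are.

Things in the scene. Friction and masses are not known exactly. Their poses are not given: they have to be found in the camera images.
- hatch_seat: sloping seat of the hatch on a fixed white dry-goods bin (220 mm deep, 190 wide, 151 high). Origin: where the middle of the lid's underside belongs, 116 mm above the worktop. Axes: x up the 25 degree slope, y left across it, z square out of it. The opening is 84 mm (x) by 109 mm (y); side rails 8 mm high have their inner faces at y = +-77.8 mm
- hatch_lip (a point): middle of the lower edge of the steel lip at the hatch's upper end, 150 mm wide, at x = +66, z = 9 mm of hatch_seat. The lip's underside is 9 mm and its top 13 mm above the seat; the channel under it ends at x = +76 mm
- hatch_stops (a point): midway between the tops of the two lower stop lugs (5 mm high, 16 mm wide, at y = +-58 mm), at x = -60, z = 5 mm of hatch_seat; the lid's lower edge lies behind (above) them, so that it cannot slide down
- lid: lift-off lid, 0.22 kg: wooden panel 120 (x) x 150 (y) x 9 mm; a steel tongue 5 mm thick, 110 mm wide, level with the underside, reaches 12 mm past its upper (+x) edge. On top a flat-sided dark grip, 12 mm (x) by 66 mm (y), top 35 mm above the underside. Origin: middle of the panel's underside; z to the grip side. Starts flat on the worktop, grip up
- lid_grip (a point): in the lid's grip, on the lid's z axis, 24 mm above its underside
- latch_wing: sprung wing latch: steel bar 92 mm long (its x), 16 mm wide, 7 mm thick, with an upright black grip 46 mm (x) by 12 mm (y). Turns about its z, square to the slope at x = -92, y = 0 mm of hatch_seat, up to 1.75 rad either way from lying across the slope; either end serves. Origin on that axis, 3 mm above the seat when down; bar from z = 2 to 9 mm, grip's top at 33 mm
- latch_grip (a point): in the latch's upright grip, on its turning axis, 24 mm above latch_wing's origin
- latch_lift (a joint): lift of the latch square to the slope (m): 0 down, 0.012 at its stop; a spring pulls it down, 4 N at 0, 9.5 N at the stop. Down, the bar is 4 mm too low to pass over the seated lid, so it must be lifted to turn; resting on the lid it reads about 0.004
- salt_shaker: a clear salt shaker, 44 mm wide, 90 mm tall, origin at its foot; a bystander
- marker_pen: a marker pen, 135 mm long; a bystander
- mug_white: a white mug, 101 mm tall; a bystander

How it is judged:
By the outcome, as a careful person would: the job done as asked, in the order asked, and still so for the second after the job is handed in, with the robot touching nothing.
It also fails if it takes over 61 s, if anything falls off the work surface, if the arm or the gripper's body presses on something with over 40 N, if the wrist force passes 120 N, or if a joint passes its speed limit or range.

## Working session

There is one attempt and no reset: what is moved stays moved. The work goes in short steps, each a Python script; the robot and the scene stay as the last script left them, time stands still between calls to the robot, and variables do not carry over. Pictures are saved under pics/ and viewed, and the job is handed in when it is done.

```bash
ls -la; mkdir -p pics; python3 - <<'E'
from station import arm, snapshot, camera_info
import cv2
print(arm.read_time(), arm.read_tool_pos(), arm.read_eef_rot(), arm.read_opening())
for n in ["scene","side","wrist"]:
    cv2.imwrite(f"pics/{n}0.png", snapshot(n)); print(n, camera_info(n))
E
```

```text
total 12
drwxr-xr-x  3 agent agent 4096 Dec  5 23:12 .
drwxr-xr-x 23 root  root  4096 Dec  5 23:12 ..
drwxr-xr-x  2 agent agent 4096 Dec  5 23:12 pics
0.0 [0.15233657 0.63129686 0.30274222] [ 0.08260891  0.70225549 -0.08441     0.70205979] 0.9964975724825276
scene {'fx': 383.2418588013941, 'fy': 383.2418588013941, 'cx': 322.7312728553678, 'cy': 201.69980630768922, 'dist_coeffs': array([0.01795424, 0.        , 0.        , 0.        , 0.        ]), 'R': array([[-0.9694158 , -0.24451745,  0.02107666],
       [-0.11900523,  0.39322249, -0.91170929],
       [ 0.21464101, -0.88633362, -0.41029495]]), 't': array([0.56158415, 0.2032713 , 0.92132523])}
side {'fx': 410.80889163050665, 'fy': 410.80889163050665, 'cx': 315.91478320454246, 'cy': 196.7551047780508, 'dist_coeffs': array([-0.06623825,  0.        ,  0.        ,  0.        ,  0.        ]), 'R': array([[-0.98016189, -0.19741593,  0.0175961 ],
       [-0.09647489,  0.39766577, -0.91244426],
       [ 0.17313367, -0.89604067, -0.40882251]]), 't': array([0.53844721, 0.19949687, 0.85231099])}
wrist {'fx': 279.3709241451528, 'fy': 279.3709241451528, 'cx': 322.6167168168754, 'cy': 197.94484953494145, 'dist_coeffs': array([0.01508687, 0.        , 0.        , 0.        , 0.        ]), 'T_tool_cam': array([[ 2.46374728e-04, -2.87947368e-01,  9.57646204e-01,
        -6.93232326e-02],
       [ 9.99999485e-01,  1.01400826e-03,  4.76234424e-05,
         8.95261986e-04],
       [-9.84774208e-04,  9.57645699e-01,  2.87947469e-01,
        -7.28843106e-02],
       [ 0.00000000e+00,  0.00000000e+00,  0.00000000e+00,
         1.00000000e+00]])}
```

View pics/scene0.png

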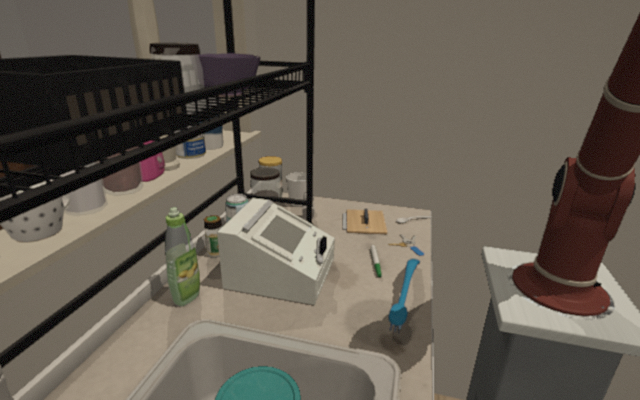

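View pics/side0.png

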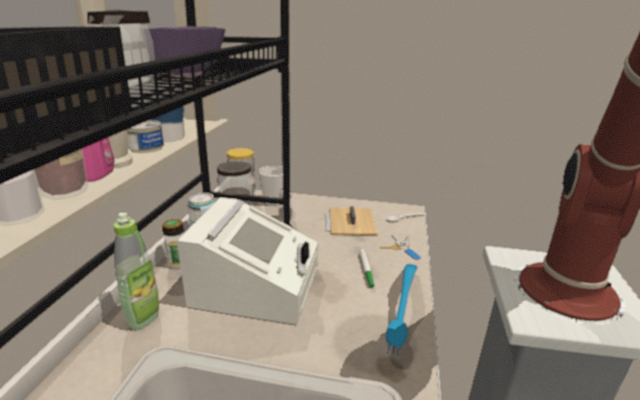

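View pics/wrist0.png

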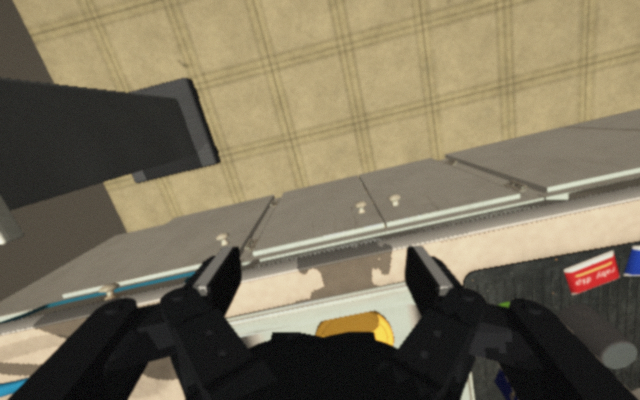

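```bash
cat > h.py <<'E'
import numpy as np, cv2
from scipy.spatial.transform import Rotation as Ro
from station import arm, snapshot, camera_info, ticket
def cam(n, pose=None):
    c=camera_info(n); K=np.array([[c['fx'],0,c['cx']],[0,c['fy'],c['cy']],[0,0,1.]]); d=np.array(c['dist_coeffs'])
    if n=='wrist':
        p,q=pose; T=np.eye(4); T[:3,:3]=Ro.from_quat(q).as_matrix(); T[:3,3]=p
        T=T@np.array(c['T_tool_cam']); R=T[:3,:3].T; t=-R@T[:3,3]
    else: R=np.array(c['R']); t=np.array(c['t'])
    return K,d,R,t
def ray(C,uv):
    K,d,R,t=C
    x=cv2.undistortPoints(np.array([[uv]],float),K,d)[0,0]
    v=R.T@np.array([x[0],x[1],1.]); return -R.T@t, v/np.linalg.norm(v)
def onplane(C,uv,z=0.,n=(0,0,1.),p0=None):
    o,v=ray(C,uv); n=np.array(n,float); p0=np.array([0,0,z]) if p0 is None else np.array(p0)
    return o+v*(n@(p0-o))/(n@v)
def tri(obs):
    A=np.zeros((3,3));b=np.zeros(3);rs=[ray(C,u) for C,u in obs]
    for o,v in rs:
        P=np.eye(3)-np.outer(v,v);A+=P;b+=P@o
    X=np.linalg.solve(A,b); return X,[np.linalg.norm((np.eye(3)-np.outer(v,v))@(X-o)) for o,v in rs]
def proj(C,X):
    K,d,R,t=C; return cv2.projectPoints(np.atleast_2d(np.array(X,float)),cv2.Rodrigues(R)[0],t,K,d)[0][:,0]
def shot(n,name):
    pose=(np.array(arm.read_tool_pos()),np.array(arm.read_eef_rot())); im=snapshot(n)
    cv2.imwrite(f'pics/{name}.png',im); np.savez(f'pics/{name}.npz',p=pose[0],q=pose[1]); return im
def load(name): 
    z=np.load(f'pics/{name}.npz'); return cv2.imread(f'pics/{name}.png'),cam('wrist',(z['p'],z['q']))
def crop(name,x0,y0,x1,y1,s,out):
    im=cv2.imread(f'pics/{name}.png')[y0:y1,x0:x1]; cv2.imwrite(f'pics/{out}.png',cv2.resize(im,None,fx=s,fy=s,interpolation=cv2.INTER_CUBIC))
E
python3 - <<'E'
from h import *
C=cam('scene');S=cam('side')
print(-C[2].T@C[3], -S[2].T@S[3])
for u in [(348,212),(378,211),(387,232),(350,232)]: print('lid',onplane(C,u,.009))
for u in [(222,287),(312,297),(334,258)]: print('bin',onplane(C,u,0))
for u in [(373,246),(379,276),(412,262),(397,312)]: print('pen/brush',onplane(C,u,0.005))
crop('scene0',200,190,360,310,5,'c1'); crop('side0',170,190,330,310,5,'c2')
E
```

```text
[0.37084472 0.8739878  0.5515031 ] [0.39944815 0.7906703  0.52099913]
lid [ 0.55551204 -0.2424031   0.009     ]
lid [ 0.46182119 -0.27836021  0.009     ]
lid [ 0.4193044  -0.14149706  0.009     ]
lid [ 0.52458415 -0.11051806  0.009     ]
bin [0.76550331 0.21853188 0.        ]
bin [0.5544609  0.19746562 0.        ]
bin [0.54198334 0.02599147 0.        ]
pen/brush [ 0.44949264 -0.05623419  0.005     ]
pen/brush [0.41710183 0.08195885 0.005     ]
pen/brush [ 0.34141515 -0.0040041   0.005     ]
pen/brush [0.36512122 0.20262183 0.005     ]
```

View pics/c1.png

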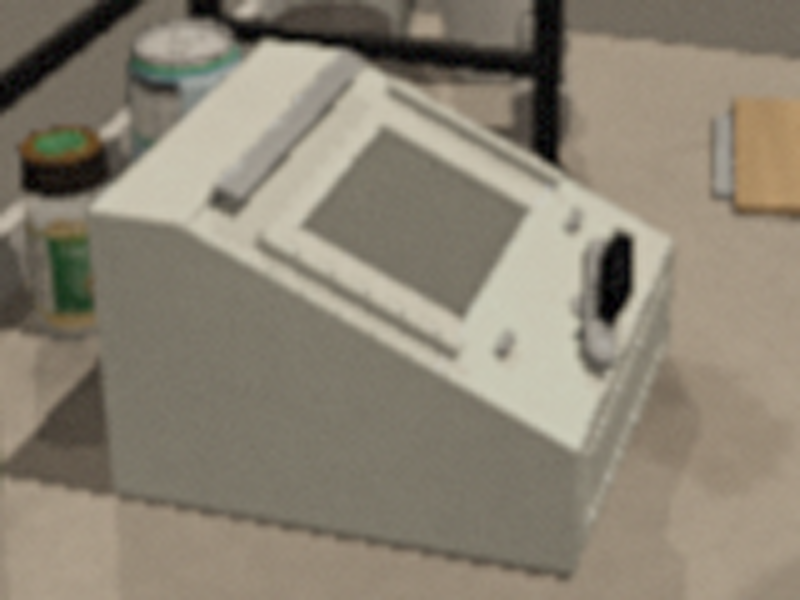

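View pics/c2.png

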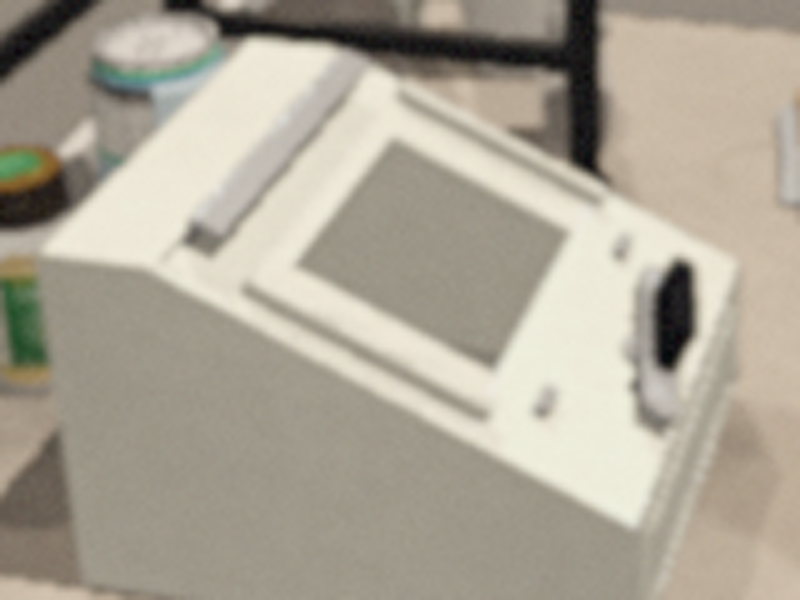

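```bash
cat >> h.py <<'E'
def hatchR(yaw):  # columns hatch x,y,z in world
    return Ro.from_euler('z',yaw).as_matrix()@Ro.from_euler('y',-np.deg2rad(25)).as_matrix()
def toolq(Rlid, s=1, spin=0.):
    """tool x = -lid z ; tool y = s*lid x ; spin about lid z"""
    Rl=Rlid@Ro.from_euler('z',spin).as_matrix()
    x=-Rl[:,2]; y=s*Rl[:,0]; return Ro.from_matrix(np.stack([x,y,np.cross(x,y)],1)).as_quat()
E
python3 - <<'E'
from h import *
C=cam('scene');S=cam('side')
print('start R',Ro.from_quat(arm.read_eef_rot()).as_matrix().round(2))
print('post base', onplane(C,(308,215)), onplane(S,(288,222)))
print('post/shelf join', tri([(C,(310,72)),(S,(285,53))]))
print('post top', tri([(C,(311,10)),(S,(285,10))]))
print('shelf beam left', tri([(C,(0,168)),(S,(0,170))]))
R=hatchR(np.deg2rad(6)); P=np.array([.655,.11,.116])
for s in (1,-1):
  for nm,loc,sp in [('lid',(0,0,.030),0),('lidup',(0,0,.13),0),('view',(-.0,0,.25),0),('lat',(-.092,0,.035),0),('lat+',(-.092,0,.035),np.pi/2),('lat-',(-.092,0,.035),-np.pi/2)]:
    q=toolq(R,s,sp); tcp=P+R@np.array(loc)+R[:,2]*.054
    j=arm.ik(tcp,q); print(s,nm,tcp.round(3),None if j is None else np.round(j,2))
  Rl=Ro.from_euler('z',np.deg2rad(18)).as_matrix()
  for h in (.085,.2,.35):
    j=arm.ik([.49,-.19,h],toolq(Rl,s)); print(s,'pick',h,None if j is None else np.round(j,2))
E
```

```text
start R [[-0.    0.23  0.97]
 [-0.    0.97 -0.23]
 [-1.   -0.    0.  ]]
post base [ 0.6794819  -0.20136682  0.        ] [ 0.66082069 -0.16853212  0.        ]
post/shelf join (array([ 0.74541012, -0.45482359,  0.41481079]), [np.float64(0.0028096207757010074), np.float64(0.002809620775700985)])
post top (array([0.10996406, 1.82076088, 0.51210979]), [np.float64(0.006383540816127128), np.float64(0.006383540816127121)])
shelf beam left (array([-0.26236671,  1.31399144,  0.76673032]), [np.float64(0.001186288547726623), np.float64(0.0011862885477264625)])
1 lid [0.62  0.106 0.192] [-0.32  0.61  0.15  1.92 -0.21  0.18  0.08]
1 lidup [0.578 0.102 0.283] [-0.44  0.43  0.3   1.94 -0.24  0.36  0.11]
1 view [0.527 0.097 0.392] [-0.71  0.24  0.59  1.9  -0.19  0.61  0.07]
1 lat [0.535 0.097 0.158] [ 0.26  0.71 -0.77  2.15  1.66  0.54 -1.71]
1 lat+ [0.535 0.097 0.158] [ 0.26  0.71 -0.77  2.15  1.66  0.54 -0.14]
1 lat- [0.535 0.097 0.158] [-0.23  0.59 -0.02  2.17  2.17  0.08  2.42]
1 pick 0.085 [ 0.3   0.75  0.04  1.98 -0.07  0.42  0.71]
1 pick 0.2 [-0.04  0.62  0.58  1.92 -0.48  0.75  1.13]
1 pick 0.35 [-0.32  0.54  1.04  1.73 -0.51  1.16  1.18]
-1 lid [0.62  0.106 0.192] [-0.04  0.62 -0.28  1.91  0.88  0.29  2.21]
-1 lidup [0.578 0.102 0.283] [-0.02  0.44 -0.3   1.93  0.51  0.4   2.55]
-1 view [0.527 0.097 0.392] [ 0.58  0.39 -1.14  1.87  0.73  0.79  2.34]
-1 lat [0.535 0.097 0.158] [ 0.26  0.71 -0.77  2.15  1.66  0.54  1.44]
-1 lat+ [0.535 0.097 0.158] [-0.23  0.59 -0.02  2.17  2.17  0.08  2.42]
-1 lat- [0.535 0.097 0.158] [ 0.26  0.71 -0.77  2.15  1.66  0.54 -0.14]
-1 pick 0.085 [-0.29  1.09  1.13  2.   -1.25  1.01 -1.33]
-1 pick 0.2 [-0.32  0.84  1.13  1.92 -0.92  1.02 -1.58]
-1 pick 0.35 [-0.36  0.59  1.14  1.73 -0.57  1.2  -1.89]
```

```bash
python3 - <<'E'
from h import *
R=hatchR(np.deg2rad(6)); P=np.array([.655,.11,.116])
q=toolq(R,1); tcp=P+R@np.array([-.02,-.03,.24])
j=arm.ik(tcp,q); print(tcp,np.round(j,2))
arm.move_gripper(0.45) if 0 else None
arm.movep(tcp,q); print(arm.read_time(),arm.read_tool_pos(),np.round(arm.read_joint_positions(),2))
shot('wrist','w1')
E
```

```text
[0.53923625 0.06766749 0.3250615 ] [-0.62  0.34  0.6   2.   -0.45  0.45  0.38]
2.6167 [0.53933851 0.06910042 0.32489205] [-0.62  0.34  0.59  2.   -0.45  0.45  0.38]
```

View pics/w1.png

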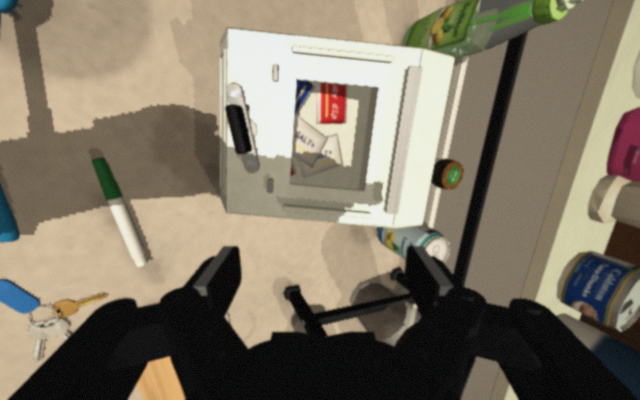

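```bash
python3 - <<'E'
from h import *
im,C=load('w1')
for u in [(292,292),(300,330),(398,275)]: print('post',onplane(C,u,0).round(3))
for u in [(228,212),(395,228)]: print('bin bottom?',onplane(C,u,0).round(3))
crop('w1',205,15,465,240,3,'w1c')
E
```

```text
post [ 0.657 -0.131  0.   ]
post [ 0.678 -0.211  0.   ]
post [ 0.884 -0.134  0.   ]
bin bottom? [0.552 0.014 0.   ]
bin bottom? [ 0.855 -0.031  0.   ]
```

View pics/w1c.png

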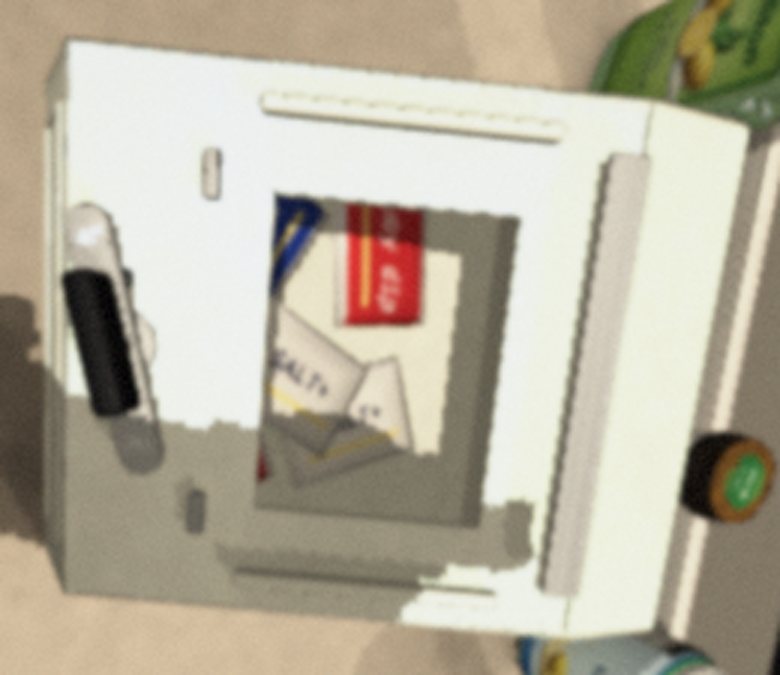

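```bash
python3 - <<'E'
from h import *
from scipy.optimize import least_squares
im,C=load('w1')
f=lambda x,y:(205+x/3.,15+y/3.)
g=cv2.cvtColor(im,cv2.COLOR_BGR2GRAY)
pts={'ul':(276,195),'ur':(520,215),'lr':(477,525),'ll':(257,508)}
c=np.array([f(*p) for p in pts.values()],np.float32).reshape(-1,1,2)
cs=cv2.cornerSubPix(g,c.copy(),(4,4),(-1,-1),(3,30,.01)); print((cs-c)[:,0].round(2))
loc={'ul':(-.042,.0545,0),'ur':(.042,.0545,0),'lr':(.042,-.0545,0),'ll':(-.042,-.0545,0)}
ex={'lipL':(f(612,155),(.066,.075,.013)),'lipR':(f(543,588),(.066,-.075,.013)),'stL':(f(211,173),(-.060,.058,.005)),'stR':(f(196,508),(-.060,-.058,.005))}
def local(th,uv,z):
    R=hatchR(th[2]); P=np.array([th[0],th[1],.116])
    return R.T@(onplane(C,uv,n=R[:,2],p0=P+R[:,2]*z)-P)
use=[(f(*pts[k]),loc[k]) for k in pts]
def res(th,L): return np.concatenate([(local(th,u,l[2])-l)[:2] for u,l in L])
for L,n in [(use,'opening'),(use+list(ex.values()),'all')]:
    s=least_squares(res,[.655,.11,.1],args=(L,)); print(n,s.x, np.rad2deg(s.x[2]), (s.fun*1000).round(1))
th=s.x
for k,(u,l) in ex.items(): print(k,local(th,u,l[2]).round(4))
# latch: bar end centres (z=12mm), grip top ends (z=36)
for nm,u,z in [('bar top',f(92,212),.012),('bar bot',f(143,462),.012),('gripA',f(88,275),.036),('gripB',f(118,408),.036)]: print(nm,local(th,u,z).round(4))
np.save('hatch.npy',th)
# scene check of opening corners
for n,o in [('scene',(200,190)),('side',(170,190))]:
    Cs=cam(n); R=hatchR(th[2]);P=np.array([th[0],th[1],.116])
    print(n,((proj(Cs,[P+R@np.array(l) for l in loc.values()])-o)*5).round(0).tolist())
E
```

```text
[[-0.7  -0.81]
 [-0.25  0.66]
 [ 0.19  0.58]
 [-1.92 -0.57]]
opening [0.64268544 0.13028617 0.01230084] 0.7047861962529884 [ 0.7 -0.7 -0.2  0.2 -1.3  0.6  0.5 -0.1]
all [0.64185959 0.13069866 0.00773096] 0.44295122906805223 [ 1.2 -1.3  0.3 -0.1 -0.4  0.4  1.5 -0.6  0.7 -2.1  0.2  2.5 -2.1 -0.8
 -2.1  2. ]
lipL [0.0667 0.0729 0.013 ]
lipR [ 0.0662 -0.0725  0.013 ]
stL [-0.0621  0.0572  0.005 ]
stR [-0.0621 -0.056   0.005 ]
bar top [-0.0989  0.0408  0.012 ]
bar bot [-0.0802 -0.0397  0.012 ]
gripA [-0.0928  0.0202  0.036 ]
gripB [-0.0829 -0.0191  0.036 ]
scene [[463.0, 318.0], [298.0, 224.0], [383.0, 120.0], [531.0, 204.0]]
side [[490.0, 375.0], [288.0, 268.0], [388.0, 136.0], [567.0, 231.0]]
```

```bash
python3 - <<'E'
from h import *
th=np.load('hatch.npy'); R=hatchR(th[2]); P=np.array([th[0],th[1],.116])
q=toolq(R,1); tcp=P+R@np.array([-.02,-.06,.185])
arm.line_to(tcp,0.15,q); arm.pause(.15); print(arm.read_time(),arm.read_tool_pos()-tcp,np.round(arm.read_joint_positions(),2))
shot('wrist','w2')
E
```

```text
3.3 [ 0.00063251 -0.00027437  0.00128842] [-0.6   0.43  0.55  2.04 -0.54  0.33  0.35]
```

```bash
python3 - <<'E'
from h import *
crop('w2',180,0,480,225,2.66,'w2c')
E
```

```text
(no output)
```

View pics/w2.png

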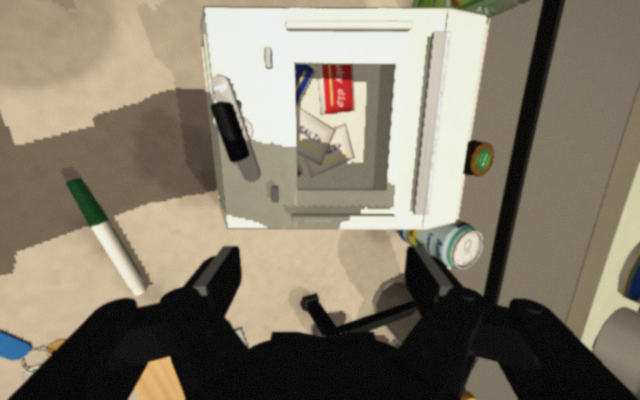

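View pics/w2c.png

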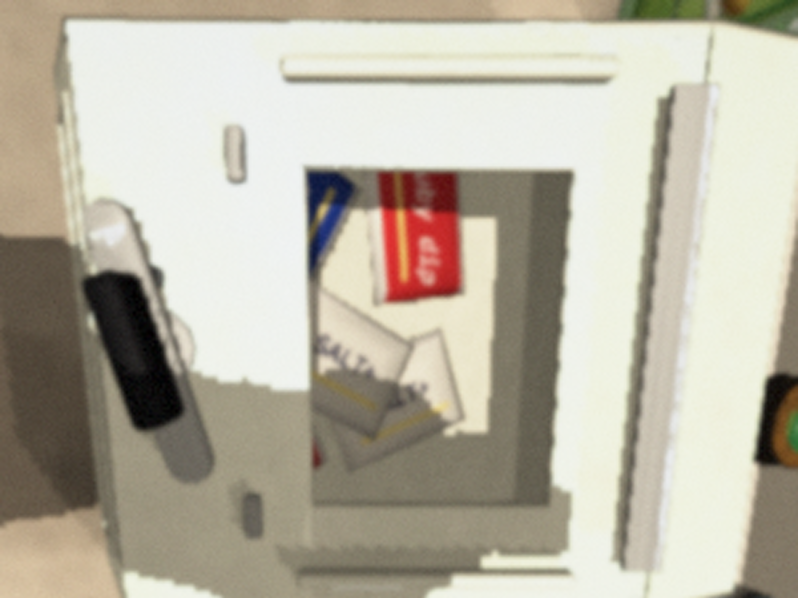

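```bash
python3 - <<'E'
from h import *
from scipy.optimize import least_squares
k=2.66
im,C=load('w2'); f=lambda x,y:(180+(x+.5)/k-.5,(y+.5)/k-.5)
L=[(f(306,168),(-.042,.0545,0)),(f(573,171),(.042,.0545,0)),(f(552,505),(.042,-.0545,0)),(f(312,501),(-.042,-.0545,0))]
E=[('lipL',f(672,85),(.066,.075,.013)),('lipR',f(627,568),(.066,-.075,.013)),('stL',f(234,153),(-.062,.058,.005)),('stR',f(252,515),(-.062,-.058,.005)),('railLlo',f(283,76),(0,.0778,.008)),('railLhi',f(612,78),(0,.0778,.008)),('railRlo',f(300,573),(0,-.0778,.008)),('railRhi',f(570,573),(0,-.0778,.008))]
def local(th,uv,z):
    R=hatchR(th[2]); P=np.array([th[0],th[1],.116])
    return R.T@(onplane(C,uv,n=R[:,2],p0=P+R[:,2]*z)-P)
def res(th,L): return np.concatenate([(local(th,u,l[2])-l)[:2] for u,l in L])
for LL in (L,L+[(u,l) for _,u,l in E[:4]]):
    s=least_squares(res,[.642,.13,.01],args=(LL,)); print(s.x.round(4), np.rad2deg(s.x[2]), (s.fun*1000).round(1))
th=s.x
for n,u,l in E: print(n,local(th,u,l[2]).round(4),l)
for nm,u,z in [('bar top',f(110,200),.012),('bar bot',f(195,482),.012),('gripA',f(107,280),.036),('gripB',f(160,422),.036)]: print(nm,local(th,u,z).round(4))
E
```

```text
[0.6424 0.1308 0.0013] 0.07560497501403679 [-0.1 -0.5 -0.6 -0.9  0.8  0.2 -0.4  1.2]
[0.6421 0.1308 0.0066] 0.380105208462225 [ 0.5 -0.4 -0.1 -1.2  0.8 -0.1 -0.4  1.3 -0.7 -1.4  1.1  1.4 -0.8 -0.7
 -1.   1. ]
lipL [0.0653 0.0736 0.013 ] (0.066, 0.075, 0.013)
lipR [ 0.0671 -0.0736  0.013 ] (0.066, -0.075, 0.013)
stL [-0.0628  0.0573  0.005 ] (-0.062, 0.058, 0.005)
stR [-0.063 -0.057  0.005] (-0.062, -0.058, 0.005)
railLlo [-0.0468  0.0771  0.008 ] (0, 0.0778, 0.008)
railLhi [0.0493 0.0767 0.008 ] (0, 0.0778, 0.008)
railRlo [-0.0465 -0.0774  0.008 ] (0, -0.0778, 0.008)
railRhi [ 0.0489 -0.0773  0.008 ] (0, -0.0778, 0.008)
bar top [-0.0995  0.0432  0.012 ]
bar bot [-0.0802 -0.0435  0.012 ]
gripA [-0.0945  0.0198  0.036 ]
gripB [-0.0832 -0.0198  0.036 ]
```

```bash
python3 - <<'E'
from h import *
np.save('hatch.npy',[.642,.1307,.007])
Rl=Ro.from_euler('z',np.deg2rad(18.5)).as_matrix()
q=toolq(Rl,1); tcp=np.array([.490,-.193,0])+Rl@np.array([0,-.05,.24])
print(tcp,np.round(arm.ik(tcp,q),2))
arm.movep(tcp,q); arm.pause(.15); print(arm.read_time(),arm.read_tool_pos()-tcp,np.round(arm.read_joint_positions(),2))
shot('wrist','w3')
E
```

```text
[ 0.50586523 -0.24041618  0.24      ] [ 0.2   0.56  0.32  1.78 -0.23  0.84  0.95]
4.7167 [8.41865343e-04 2.14472110e-03 7.63239423e-05] [ 0.19  0.56  0.32  1.78 -0.23  0.84  0.95]
```

View pics/w3.png

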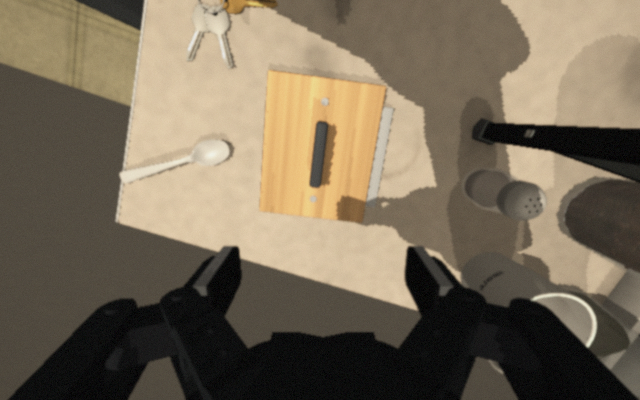

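```bash
python3 - <<'E'
from h import *
im,C=load('w3'); hsv=cv2.cvtColor(im,cv2.COLOR_BGR2HSV)
crop('w3',245,55,415,235,3.3,'w3c')
print(hsv[100,290],hsv[200,290],hsv[210,350],hsv[60,300],hsv[230,300], hsv[150,318])
m=cv2.inRange(hsv,(8,85,60),(25,255,255)); m[:55]=0;m[235:]=0;m[:,:240]=0;m[:,410:]=0
m=cv2.morphologyEx(m,cv2.MORPH_CLOSE,np.ones((5,5))); m=cv2.morphologyEx(m,cv2.MORPH_OPEN,np.ones((3,3)))
cs,_=cv2.findContours(m,0,2); c=max(cs,key=cv2.contourArea); c=cv2.convexHull(c); a=cv2.approxPolyDP(c,6,True)[:,0]; print(a.tolist())
W=[onplane(C,u,.009) for u in a]; print(np.round(W,4))
P=np.array([onplane(C,tuple(u),.009)[:2] for u in c[:,0]],np.float32); r=cv2.minAreaRect(P); print(r)
d=cv2.inRange(hsv,(0,0,0),(180,255,60)); d[:110]=0;d[195:]=0;d[:,:305]=0;d[:,:]&=m*0+255; d[:,335:]=0
cs,_=cv2.findContours(d,0,2); g=max(cs,key=cv2.contourArea); print('grip',cv2.minAreaRect(g), cv2.boundingRect(g))
G=np.array([onplane(C,tuple(map(float,u)),.035)[:2] for u in g[:,0]],np.float32); print(cv2.minAreaRect(G))
E
```

```text
[ 18 123 231] [ 19 117 237] [ 16 129 132] [ 19  65 197] [ 18  58 218] [30 10 79]
[[269, 69], [385, 85], [362, 222], [259, 210]]
[[ 0.4205 -0.1451  0.009 ]
 [ 0.5341 -0.1219  0.009 ]
 [ 0.5653 -0.2662  0.009 ]
 [ 0.4491 -0.2902  0.009 ]]
((0.49235379695892334, -0.20627158880233765), (0.12026431411504745, 0.1498779058456421), 11.693910598754883)
grip ((324.0, 144.0), (0.0, 0.0), 0.0) (324, 144, 1, 1)
((0.49419453740119934, -0.19392900168895721), (0.0, 0.0), 0.0)
```

View pics/w3c.png

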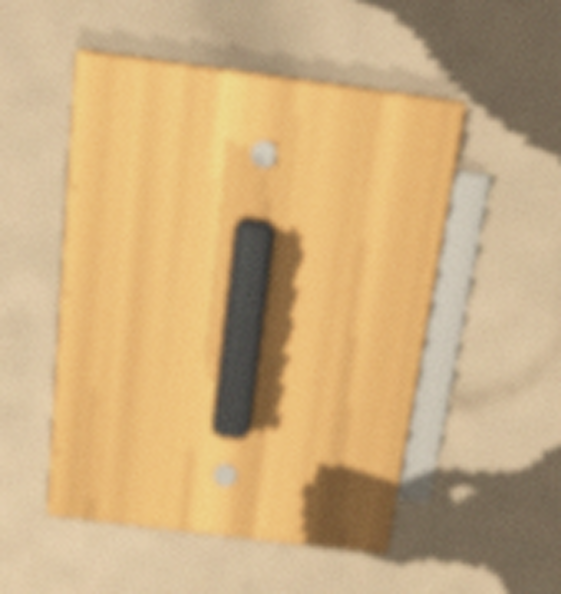

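```bash
python3 - <<'E'
from h import *
im,C=load('w3')
print('grip mid',onplane(C,(245+(243.5+.5)/3.3-.5,55+327.5/3.3-.5),.035))
a=onplane(C,(245+255.5/3.3-.5,55+222.5/3.3-.5),.035);b=onplane(C,(245+232.5/3.3-.5,55+432.5/3.3-.5),.035);print(a,b,np.linalg.norm(a-b),np.rad2deg(np.arctan2(*(a-b)[[0,1]])))
for z in (.0,.05): print('shaker',onplane(C,(523,200),.09),'mug rim', onplane(C,(562,318),.1))
lid=np.array([.4924,-.2063]); yaw=np.deg2rad(11.7); np.save('lid.npy',[*lid,yaw])
Rl=Ro.from_euler('z',yaw).as_matrix(); q=toolq(Rl,1)
arm.move_gripper(0.45)
print('w',arm.read_time())
arm.movep([*lid,.15],q)
arm.line_to([*lid,.0855],.12); arm.pause(.1)
print(arm.read_time(),arm.read_tool_pos(),arm.read_opening(),arm.read_ft_force())
shot('wrist','w4')
E
```

```text
grip mid [ 0.49207733 -0.20457712  0.035     ]
[ 0.48567583 -0.17505584  0.035     ] [ 0.49892456 -0.23613699  0.035     ] 0.06250148179316516 -12.238096474759551
shaker [ 0.66055333 -0.17951108  0.09      ] mug rim [ 0.74059929 -0.26454226  0.1       ]
shaker [ 0.66055333 -0.17951108  0.09      ] mug rim [ 0.74059929 -0.26454226  0.1       ]
w 5.2917
6.5583 [ 0.49311494 -0.20681511  0.08661024] 0.4519134683930397 [-0.65330556  0.45847935  1.03345499]
```

View pics/w4.png

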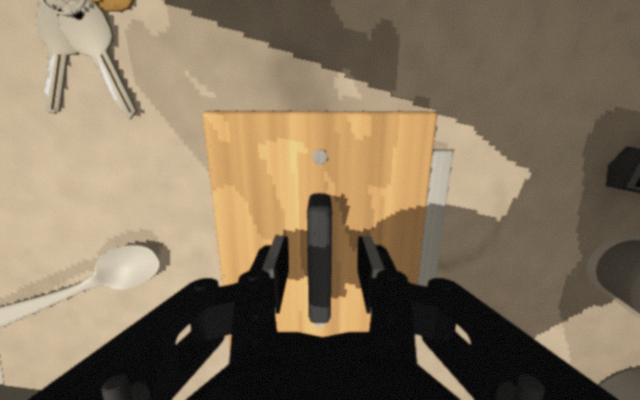

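```bash
python3 - <<'E'
from h import *
arm.move_gripper(0.0,60); arm.pause(.2)
p=np.array(arm.read_tool_pos());q=np.array(arm.read_eef_rot())
print(arm.read_time(),p,arm.read_opening(),arm.read_ft_force())
l=np.load('lid.npy'); TL=np.eye(4);TL[:3,:3]=Ro.from_euler('z',l[2]).as_matrix();TL[:2,3]=l[:2]
TT=np.eye(4);TT[:3,:3]=Ro.from_quat(q).as_matrix();TT[:3,3]=p
np.save('T_lid_tool.npy',np.linalg.inv(TL)@TT); print((np.linalg.inv(TL)@TT).round(4))
arm.line_to(p+[0,0,.04],.1); print(arm.read_ft_force(),arm.read_opening())
shot('wrist','w5')
E
```

```text
7.1583 [ 0.49253278 -0.20640967  0.08615852] 0.12701374237990687 [-0.81999207  1.02382216  5.35159754]
[[ 6.00e-04  1.00e+00 -1.00e-04  1.00e-04]
 [-2.00e-04 -1.00e-04 -1.00e+00 -1.00e-04]
 [-1.00e+00  6.00e-04  2.00e-04  8.62e-02]
 [ 0.00e+00  0.00e+00  0.00e+00  1.00e+00]]
[-0.80474783  0.48738783 -2.60042732] 0.12498585893074206
```

View pics/w5.png

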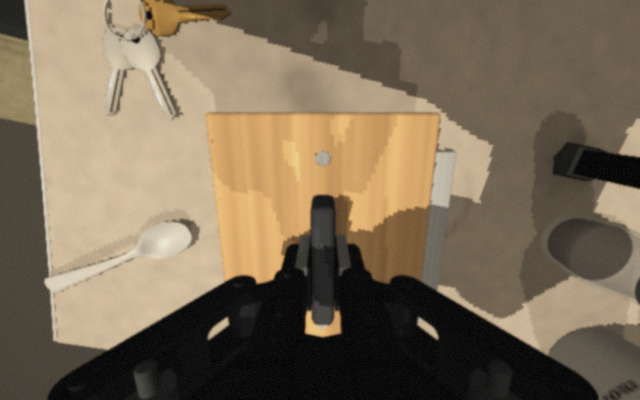

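```bash
cat >> h.py <<'E'
def hatch():
    t=np.load('hatch.npy'); return hatchR(t[2]), np.array([t[0],t[1],.116])
def lidtcp(xt,zt,tilt,y=0.,yaw=0.):
    """TCP pose with lid's tongue tip bottom at hatch (xt,y,zt), tilt deg (lower edge up)"""
    R,P=hatch(); A=np.eye(4); A[:3,:3]=R@Ro.from_euler('z',yaw).as_matrix()@Ro.from_euler('y',np.deg2rad(tilt)).as_matrix()
    A[:3,3]=P+R@np.array([xt,y,zt])-A[:3,:3]@np.array([.072,0,0])
    T=A@np.load('T_lid_tool.npy'); return T[:3,3],Ro.from_matrix(T[:3,:3]).as_quat()
def fn():
    R,P=hatch(); return R.T@np.array(arm.read_ft_force())
E
python3 - <<'E'
from h import *
p=np.array(arm.read_tool_pos())
w=[.46,-.06,.27]; qw=toolq(np.eye(3),1)
print(np.round(arm.read_joint_positions(),2))
for a in [(w,qw),lidtcp(.05,.09,6),lidtcp(.058,.02,6),lidtcp(.0745,.001,0)]: print(np.round(a[0],3),np.round(arm.ik(*a),2))
arm.line_to(p+[-.02,0.02,.12],.2); 
arm.movep(w,qw)
a=lidtcp(.05,.09,6); arm.movep(*a); arm.pause(.1)
print(arm.read_time(),arm.read_tool_pos()-a[0],np.round(arm.read_joint_positions(),2),arm.read_ft_force(),arm.read_opening())
shot('wrist','w6'); shot('scene','s6'); shot('side','d6')
E
```

```text
[ 0.18  0.7   0.27  1.94 -0.34  0.54  0.89]
[ 0.46 -0.06  0.27] [-0.28  0.41  0.51  2.   -0.28  0.8   0.39]
[0.553 0.13  0.277] [-0.65  0.46  0.5   1.93 -0.3   0.49  0.01]
[0.59  0.13  0.217] [-0.6   0.6   0.47  1.9  -0.48  0.41  0.18]
[0.608 0.13  0.196] [-0.56  0.63  0.42  1.94 -0.61  0.23  0.31]
10.1 [ 2.67631632e-05 -3.56077162e-03 -3.53234045e-05] [-0.63  0.46  0.47  1.93 -0.27  0.49 -0.02] [ 0.585154   -0.25610616 -3.20351674] 0.12811154784368878
```

View pics/w6.png

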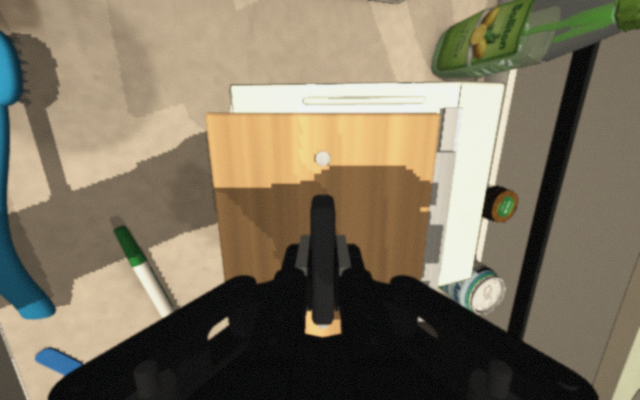

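View pics/s6.png

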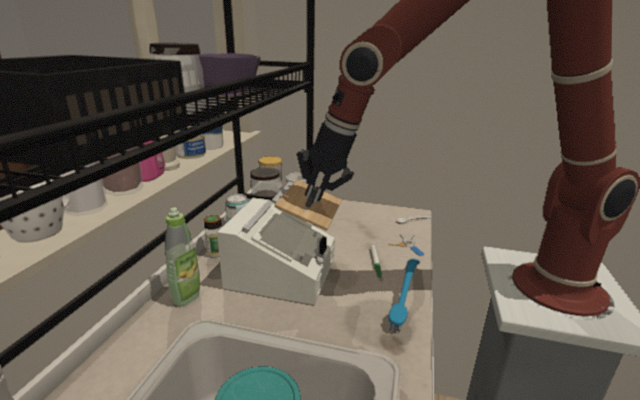

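```bash
cat >> h.py <<'E'
def go(p,q,v=.1,n=2,tol=.0006,pause=.1):
    p=np.array(p);arm.line_to(p,v,q); c=p.copy(); Rt=Ro.from_quat(q); qc=Rt
    for _ in range(n):
        arm.pause(pause); e=p-np.array(arm.read_tool_pos()); er=(Rt*Ro.from_quat(arm.read_eef_rot()).inv()).as_rotvec()
        if np.linalg.norm(e)<tol and np.linalg.norm(er)<.004: break
        c=c+e; qc=Ro.from_rotvec(er)*qc; arm.line_to(c,v,qc.as_quat())
    arm.pause(pause); e=p-np.array(arm.read_tool_pos()); er=(Rt*Ro.from_quat(arm.read_eef_rot()).inv()).as_rotvec()
    R,_=hatch(); print('err hatch mm',(R.T@e*1000).round(2),'rot deg',np.rad2deg(R.T@er).round(2),'F',fn().round(1),'t',round(arm.read_time(),2))
E
python3 - <<'E'
from h import *
print(arm.read_tool_pos()-lidtcp(.05,.09,6)[0])
go(*lidtcp(.056,.025,6),v=.12)
shot('wrist','w7'); shot('scene','s7'); shot('side','d7')
crop('s7',200,170,360,290,5,'s7c');crop('d7',170,170,330,290,5,'d7c')
E
```

```text
[ 8.37147866e-05 -2.06401836e-03  1.35897813e-04]
err hatch mm [ 0.43 -0.04  0.58] rot deg [ 0.01 -0.06 -0.01] F [-1.5  0.1 -2.4] t 11.49
```

View pics/w7.png

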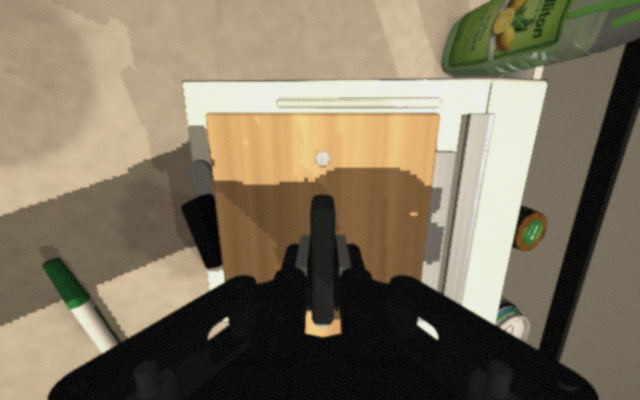

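View pics/s7c.png

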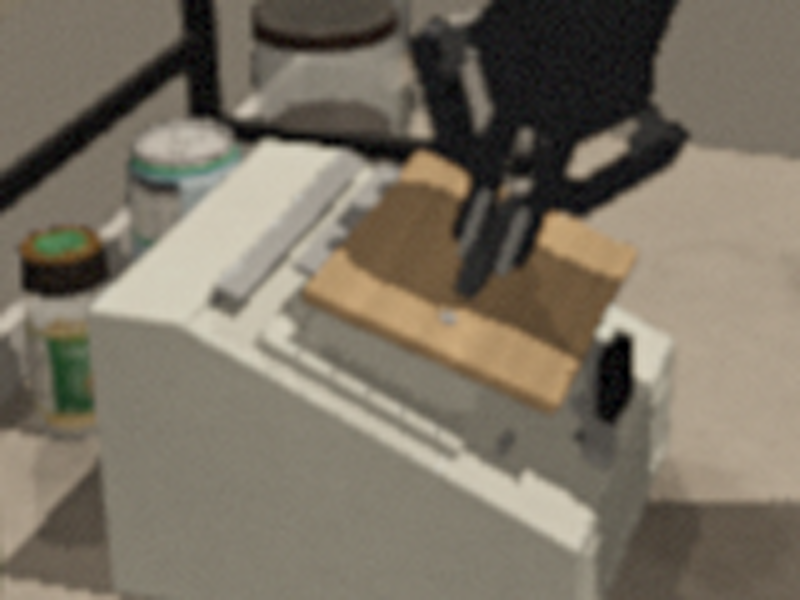

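```bash
python3 - <<'E'
from h import *
im,C=load('w7'); R,P=hatch()
crop('w7',180,70,560,180,2.1,'w7c')
z=np.load('pics/w7.npz'); T=np.eye(4);T[:3,:3]=Ro.from_quat(z['q']).as_matrix();T[:3,3]=z['p']; A=T@np.linalg.inv(np.load('T_lid_tool.npy'))
def prof(c,r0,r1): return im[r0:r1,c].astype(int).sum(1)//3
for c in (230,290,420): print(c,[(95+i,int(v)) for i,v in enumerate(prof(c,95,120))])
for u in [(215,113.0),(300,113.0),(430,113.5)]:
    X=onplane(C,u,n=A[:3,2],p0=(A@[0,0,.009,1])[:3]); print('lid edge in lid frame',(np.linalg.inv(A)@[*X,1])[:3].round(4),'hatch',(R.T@(X-P)).round(4))
for u in [(285,108),(435,107.5)]: print('rail inner top',(R.T@(onplane(C,u,n=R[:,2],p0=P+R[:,2]*.008)-P)).round(4))
print('lip L end',(R.T@(onplane(C,(465,114),n=R[:,2],p0=P+R[:,2]*.013)-P)).round(4))
E
```

```text
230 [(95, 234), (96, 233), (97, 234), (98, 234), (99, 234), (100, 233), (101, 234), (102, 234), (103, 234), (104, 233), (105, 235), (106, 234), (107, 234), (108, 234), (109, 232), (110, 233), (111, 223), (112, 190), (113, 156), (114, 148), (115, 156), (116, 159), (117, 169), (118, 169), (119, 172)]
290 [(95, 234), (96, 228), (97, 217), (98, 200), (99, 189), (100, 186), (101, 209), (102, 223), (103, 228), (104, 225), (105, 214), (106, 192), (107, 186), (108, 209), (109, 228), (110, 230), (111, 223), (112, 200), (113, 166), (114, 152), (115, 162), (116, 171), (117, 173), (118, 175), (119, 174)]
420 [(95, 232), (96, 219), (97, 193), (98, 198), (99, 218), (100, 226), (101, 232), (102, 235), (103, 234), (104, 233), (105, 226), (106, 214), (107, 195), (108, 208), (109, 229), (110, 234), (111, 228), (112, 193), (113, 154), (114, 145), (115, 156), (116, 170), (117, 175), (118, 172), (119, 174)]
lid edge in lid frame [-0.0532  0.0742  0.009 ] hatch [-0.0681  0.0742  0.0465]
lid edge in lid frame [-0.0107  0.0743  0.009 ] hatch [-0.0259  0.0744  0.042 ]
lid edge in lid frame [0.0542 0.0741 0.009 ] hatch [0.0387 0.0741 0.0352]
rail inner top [-0.0415  0.0774  0.008 ]
rail inner top [0.048  0.0775 0.008 ]
lip L end [0.0634 0.0738 0.013 ]
```

View pics/w7c.png

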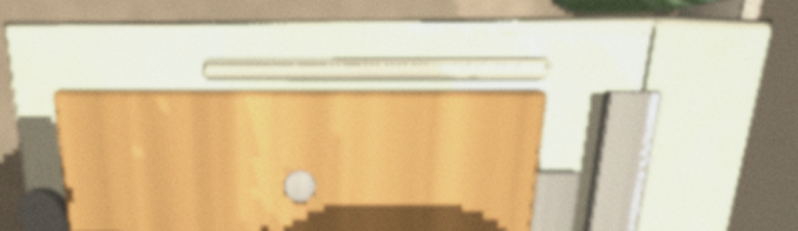

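```bash
python3 - <<'E'
from h import *
y=.0003
go(*lidtcp(.058,.008,6,y),v=.08,n=1)
f0=fn()
z=.008
while z>-.005:
    z-=.001; p,q=lidtcp(.058,z,6,y); arm.line_to(p,.05,q); arm.pause(.08); f=fn()-f0
    print(round(z,4),f.round(1),((hatch()[0].T@(np.array(arm.read_tool_pos())-p))*1000).round(1))
    if f[2]>3: break
print(arm.read_time())
E
```

```text
err hatch mm [-0.08  0.08 -0.07] rot deg [0.   0.01 0.  ] F [-1.6  1.  -2.2] t 12.2
0.007 [ 1.3 -1.5  0. ] [0.  0.1 0.1]
0.006 [ 1.2 -0.9 -0. ] [-0. -0. -0.]
0.005 [-0.  -0.7 -0.3] [-0.  0. -0.]
0.004 [ 1.1 -1.5  0. ] [-0. -0. -0.]
0.003 [ 0.3 -0.5 -0.8] [-0.  0. -0.]
0.002 [ 0.6 -1.  -0.3] [-0. -0. -0.]
0.001 [ 0.3 -0.9 -0.2] [-0. -0. -0.]
0.0 [ 0.5 -0.9  0.8] [0.1 0.  0.1]
-0.001 [-2.  -0.9  7.2] [-0.1  0.   0.5]
15.2
```

```bash
python3 - <<'E'
from h import *
y=.0003
p,q=lidtcp(.059,.0012,6,y); arm.line_to(p,.05,q); arm.pause(.08); f0=fn(); print(f0.round(1))
x=.059
while x<.079:
    x+=.002 if x<.0705 else .001
    p,q=lidtcp(x,.0012,6,y); arm.line_to(p,.05,q); arm.pause(.08); f=fn()-f0
    print(round(x,4),f.round(1),((hatch()[0].T@(np.array(arm.read_tool_pos())-p))*1000).round(1))
    if f[0]<-5 or abs(f[2])>8: break
print(arm.read_time())
shot('wrist','w8');shot('scene','s8');crop('s8',200,170,360,290,5,'s8c')
E
```

```text
[-1.6 -0.5 -1.6]
0.061 [ 0.9 -0.1 -0.6] [-0.  -0.  -0.1]
0.063 [ 0.6  0.8 -1.4] [ 0. -0.  0.]
0.065 [ 0.3  0.3 -0.4] [ 0. -0.  0.]
0.067 [ 0.6  1.  -0.6] [0. 0. 0.]
0.069 [-0.3  1.2 -1.2] [-0. -0. -0.]
0.071 [ 1.8 -0.  -0. ] [ 0. -0.  0.]
0.072 [ 0.8  0.2 -0.1] [-0. -0. -0.]
0.073 [ 1.3  0.6 -1.2] [-0. -0. -0.]
0.074 [ 0.4  1.2 -0.5] [-0. -0. -0.]
0.075 [-0.3  0.9 -1. ] [-0.1  0.  -0. ]
0.076 [-1.1  0.2  0.6] [-0.8  0.1 -0.1]
0.077 [-3.6  0.6  1.4] [-1.6  0.1 -0.1]
0.078 [-5.3  1.   3.1] [-2.5  0.1 -0.2]
19.8667
```

View pics/w8.png

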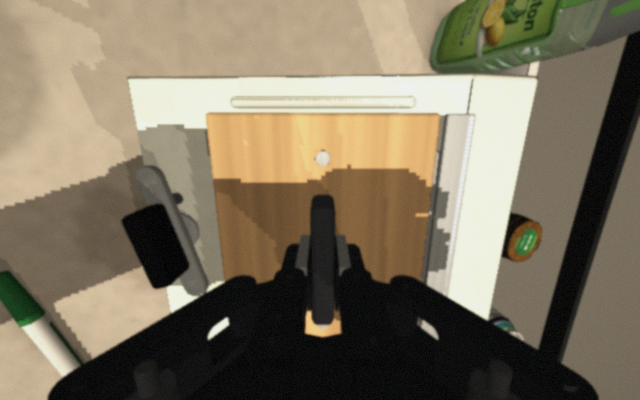

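View pics/s8c.png

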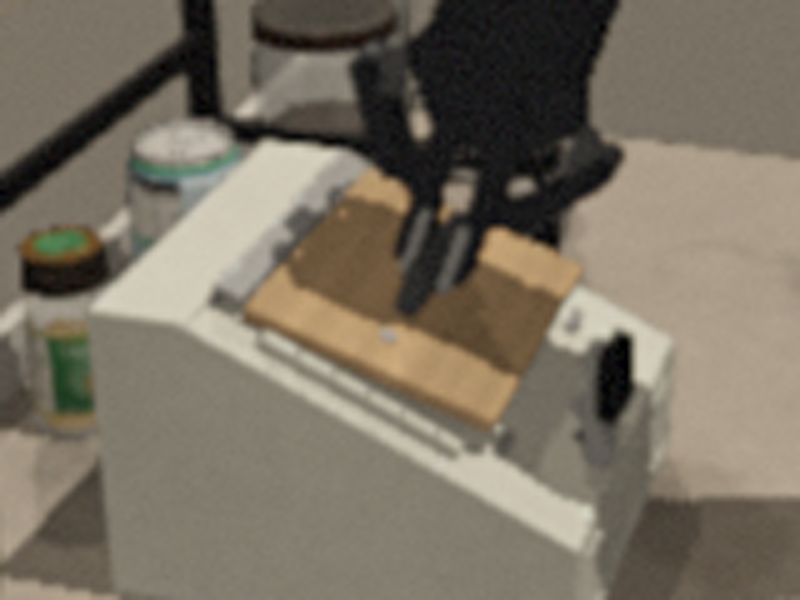

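```bash
python3 - <<'E'
from h import *
y=.0003
p,q=lidtcp(.074,.001,6,y); arm.line_to(p,.05,q); arm.pause(.08); f0=fn(); print(f0.round(1))
for t in (4.5,3,2,1,.5,0,-.3):
    p,q=lidtcp(.0738,.0008 if t>0 else .0003,t,y); arm.line_to(p,.05,q); arm.pause(.08); f=fn()-f0
    print(t,f.round(1),((hatch()[0].T@(np.array(arm.read_tool_pos())-p))*1000).round(1),np.round(arm.read_wrist_torque(),2))
    if abs(f).max()>10: break
print(arm.read_time())
shot('wrist','w9');shot('scene','s9');crop('s9',200,170,360,290,5,'s9c')
E
```

```text
[-1.9 -0.6 -2.4]
4.5 [ 0.5  0.8 -0.4] [ 1.1 -0.   0.2] [ 0.06  0.64 -0.  ]
3 [1.1 0.3 1.1] [ 1.2 -0.   0.2] [ 0.02  0.54 -0.  ]
2 [ 0.1 -0.4 -0.1] [ 0.8 -0.   0.2] [-0.02  0.65 -0.06]
1 [ 1.6  0.2 -0.3] [ 0.5 -0.1  0.1] [0.01 0.67 0.01]
0.5 [ 0.7 -0.6  0.8] [ 0.1 -0.   0. ] [-0.    0.68  0.02]
0 [1.  0.6 0.6] [0. 0. 0.] [-0.03  0.71  0.02]
-0.3 [0.8 0.1 5.4] [0.3 0.  0.3] [-0.07  0.84 -0.04]
22.6333
```

View pics/w9.png

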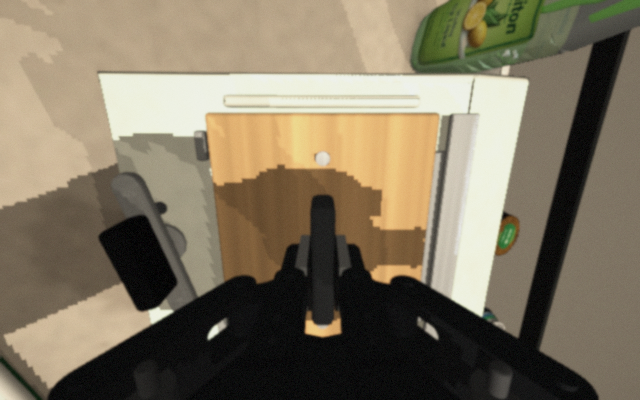

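View pics/s9c.png

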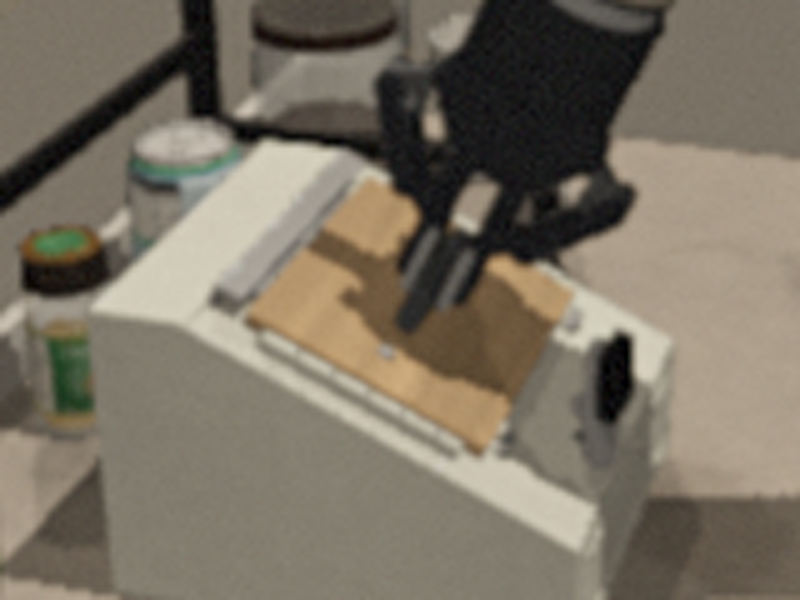

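```bash
python3 - <<'E'
from h import *
R,P=hatch()
arm.move_gripper(0.4); arm.pause(.1)
print(arm.read_opening(), fn().round(1))
p=np.array(arm.read_tool_pos()); arm.line_to(p+R[:,2]*.07,.12)
print(arm.read_time(), np.round(arm.read_joint_positions(),2))
for nm,loc,sp in [('v',(-.085,-.04,.17),.24),('g',(-.092,0,.033+.055),.24),('up',(-.092,0,.033+.055+.009),.24),('t',(-.092,0,.033+.055+.009),np.pi/2)]:
    j=arm.ik(P+R@np.array(loc),toolq(R,1,sp)); print(nm,(P+R@np.array(loc)).round(3),None if j is None else np.round(j,2))
E
```

```text
0.3975332669528602 [-0.2 -0.3 -0.1]
23.9167 [-0.61  0.5   0.44  1.96 -0.32  0.31  0.03]
v [0.493 0.09  0.234] [-0.51  0.41  0.33  2.21 -0.24  0.12  0.24]
g [0.521 0.13  0.157] [ 0.16  0.71 -0.77  2.16  1.64  0.62 -1.63]
up [0.518 0.13  0.165] [ 0.05  0.63 -0.58  2.17  1.61  0.48 -1.63]
t [0.518 0.13  0.165] [-0.45  0.57  0.14  2.19  1.92  0.07 -0.67]
```

```bash
python3 - <<'E'
from h import *
R,P=hatch()
for h in (.088,.1,.12,.14,.17):
  for yy in (0,-.03):
    j=arm.ik(P+R@np.array((-.092,yy,h)),toolq(R,1,.24)); print(h,yy,None if j is None else np.round(j,2))
E
```

```text
0.088 0 [ 0.16  0.71 -0.77  2.16  1.64  0.62 -1.63]
0.088 -0.03 [ 0.34  0.78 -0.96  2.18  1.67  0.74 -1.58]
0.1 0 [ 0.05  0.62 -0.58  2.17  1.6   0.48 -1.62]
0.1 -0.03 [ 0.34  0.74 -0.96  2.18  1.64  0.72 -1.56]
0.12 0 [-0.56  0.53  0.29  2.2  -0.29  0.02  0.2 ]
0.12 -0.03 [-0.14  0.51 -0.2   2.21  1.54  0.22 -1.55]
0.14 0 [-0.6   0.49  0.33  2.2  -0.27  0.06  0.18]
0.14 -0.03 [-0.49  0.47  0.27  2.22 -0.27  0.04  0.25]
0.17 0 [-0.67  0.43  0.41  2.2  -0.24  0.13  0.15]
0.17 -0.03 [-0.56  0.41  0.34  2.22 -0.24  0.11  0.22]
```

```bash
python3 - <<'E'
from h import *
R,P=hatch()
jg=np.array(arm.ik(P+R@np.array((-.092,0,.095)),toolq(R,1,.24))); print(jg.round(2)); np.save('jg.npy',jg)
p=np.array(arm.read_tool_pos()); arm.line_to(p+R[:,2]*.07,.2)
jh=jg.copy(); jh[1]-=.28; arm.move_j(jh); arm.pause(.1)
print(arm.read_time(),arm.read_tool_pos(),(R.T@(np.array(arm.read_tool_pos())-P)).round(3),(R.T@Ro.from_quat(arm.read_eef_rot()).as_matrix()).round(2))
shot('wrist','w10')
j=arm.ik(P+R@np.array((-.085,-.03,.17)),toolq(R,1,.24)); print(j)
E
```

```text
[ 0.16  0.69 -0.77  2.17  1.62  0.61 -1.62]
26.15 [0.52488255 0.12870867 0.30196541] [-0.028 -0.001  0.218] [[ 0.27  0.93  0.24]
 [-0.04  0.26 -0.96]
 [-0.96  0.25  0.11]]
[ 0.24256746  0.48990363 -0.75901231  2.18224385  1.30361105  0.50476916
 -1.29549026]
```

View pics/w10.png

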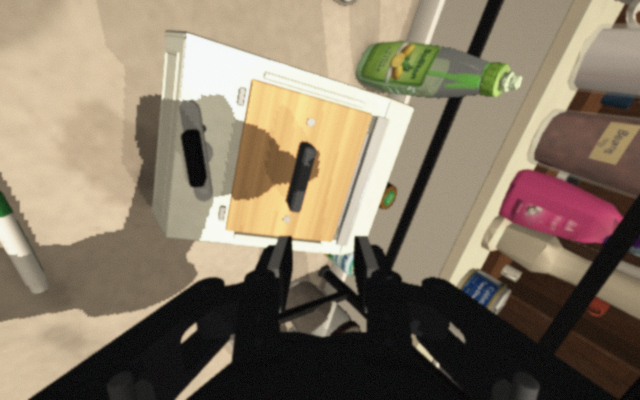

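```bash
python3 - <<'E'
from h import *
R,P=hatch()
go(P+R@np.array((-.085,-.03,.165)),toolq(R,1,.24),v=.2,n=0)
shot('wrist','w11'); crop('w11',130,0,490,260,2.2,'w11c')
print(np.round(arm.read_joint_positions(),2))
E
```

```text
err hatch mm [-0.83 -1.25 -0.8 ] rot deg [-0.09  0.16 -0.08] F [0.1 0.6 0.2] t 26.87
[ 0.25  0.51 -0.78  2.18  1.34  0.52 -1.32]
```

View pics/w11c.png

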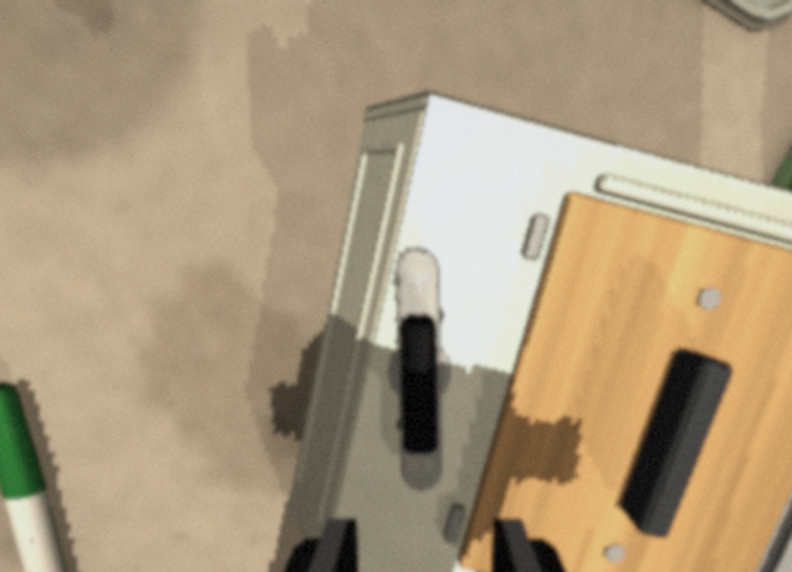

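```bash
python3 - <<'E'
from h import *
im,C=load('w11'); R,P=hatch(); f=lambda x,y:(130+(x+.5)/2.2-.5,(y+.5)/2.2-.5)
def L(u,z): return R.T@(onplane(C,u,n=R[:,2],p0=P+R[:,2]*z)-P)
a,b=L(f(418,250),.012),L(f(421,488),.012); print('bar',a.round(4),b.round(4),((a+b)/2).round(4),np.linalg.norm(a-b),np.rad2deg(np.arctan2(-(a-b)[0],(a-b)[1])))
a,b=L(f(418,317),.036),L(f(421,451),.036); print('grip',a.round(4),b.round(4),((a+b)/2).round(4),np.linalg.norm(a-b),np.rad2deg(np.arctan2(-(a-b)[0],(a-b)[1])))
a,b=L(f(402,380),.036),L(f(436,380),.036); print('gripw',a.round(4),b.round(4),np.linalg.norm(a-b))
print('stop',L(f(539,236),.005).round(4),L(f(456,522),.005).round(4))
a,b=L(f(570,193),.009),L(f(468,560),.009); print('lid lower edge',a.round(4),b.round(4))
E
```

```text
bar [-0.1032  0.0433  0.012 ] [-0.0811 -0.0423  0.012 ] [-0.0922  0.0005  0.012 ] 0.08841971250557279 14.474238756077737
grip [-0.0982  0.0234  0.036 ] [-0.0865 -0.02    0.036 ] [-0.0924  0.0017  0.036 ] 0.04499301994273451 15.019900039686245
gripw [-0.0984  0.0023  0.036 ] [-0.0876  0.005   0.036 ] 0.011181900315503394
stop [-0.0626  0.0582  0.005 ] [-0.0631 -0.056   0.005 ]
lid lower edge [-0.0571  0.0738  0.009 ] [-0.0547 -0.0694  0.009 ]
```

```bash
python3 - <<'E'
from h import *
R,P=hatch(); q=toolq(R,1,.2566)
go(P+R@np.array((-.0921,.0004,.125)),q,v=.15,n=1)
print(np.round(arm.read_joint_positions(),2))
go(P+R@np.array((-.0921,.0004,.0885)),q,v=.08,n=2)
print(np.round(arm.read_joint_positions(),2))
shot('wrist','w12')
E
```

```text
err hatch mm [ 0.28 -0.13  0.5 ] rot deg [-0.02 -0.06  0.01] F [0.1 0.  0.2] t 27.86
[ 0.14  0.6  -0.73  2.18  1.51  0.56 -1.52]
err hatch mm [-0.19 -0.18 -0.47] rot deg [-0.02  0.04 -0.01] F [1.3 1.  0.1] t 28.66
[ 0.12  0.68 -0.7   2.16  1.64  0.57 -1.63]
```

View pics/w12.png

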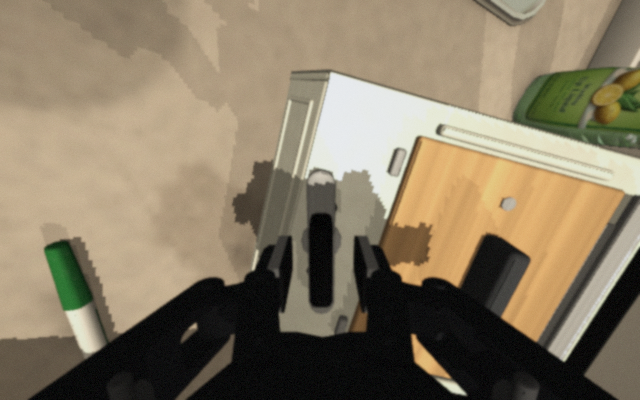

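```bash
python3 - <<'E'
from h import *
R,P=hatch()
f0=fn(); arm.move_gripper(0.0,70); arm.pause(.2)
p=np.array(arm.read_tool_pos()); print('closed',arm.read_opening(),(fn()-f0).round(1),(R.T@(p-P)).round(4)); np.save('latchp.npy',p)
q=arm.read_eef_rot()
for d in (.003,.006,.009):
    arm.line_to(p+R[:,2]*d,.05,q); arm.pause(.1); print(d,(R.T@(np.array(arm.read_tool_pos())-p)*1000).round(1),(fn()-f0).round(1),arm.read_opening())
print(arm.read_time(),np.round(arm.read_joint_positions(),2))
E
```

```text
closed 0.1242997944147952 [-2.6 -1.5  6.7] [-0.0925  0.0003  0.0889]
0.003 [ 0.  -0.   2.5] [-0.4  0.6 -5.8] 0.12254305078910452
0.006 [-0.  -0.   5.9] [-1.   1.2 -7.9] 0.12169335326374209
0.009 [-0.  0.  9.] [-1.2  0.9 -9.1] 0.11814775578602664
30.2833 [ 0.13  0.66 -0.71  2.17  1.61  0.56 -1.6 ]
```

```bash
python3 - <<'E'
from h import *
R,P=hatch()
j=np.array(arm.read_joint_positions()); Rt=Ro.from_quat(arm.read_eef_rot()).as_matrix(); ty=R.T@Rt[:,1]; sp=np.arctan2(ty[1],ty[0]); print('spin',sp)
tot=np.pi/2-sp; p0=np.array(arm.read_tool_pos())
for k in (.1,.35,.7,1.0):
    jj=j.copy(); jj[6]+=tot*k; arm.move_j(jj); arm.pause(.1)
    ty=R.T@Ro.from_quat(arm.read_eef_rot()).as_matrix()[:,1]
    print(k,np.rad2deg(np.arctan2(ty[1],ty[0])).round(1),(R.T@(np.array(arm.read_tool_pos())-p0)*1000).round(1),fn().round(1),np.round(arm.read_wrist_torque(),2),round(arm.read_opening(),3))
    if abs(fn()).max()>35: break
print(arm.read_time())
shot('wrist','w13');shot('scene','s13');shot('side','d13');crop('s13',200,170,360,290,5,'s13c')
E
```

```text
spin 0.2569482909330975
0.1 22.1 [-0.1 -0.1 -0.1] [-0.3  1.7 -8.5] [0.26 0.49 0.16] 0.123
0.35 40.9 [-0.3 -0.2 -0.1] [-0.4  1.1 -9.3] [0.15 0.67 0.05] 0.12
0.7 67.3 [-0.6 -0.5 -0.1] [-1.9  0.8 -9.3] [-0.02  0.99  0.04] 0.121
1.0 89.8 [-0.6 -0.8 -0.2] [-3.7 -3.3 -8.4] [-0.34  1.32 -0.18] 0.123
32.3333
```

View pics/w13.png

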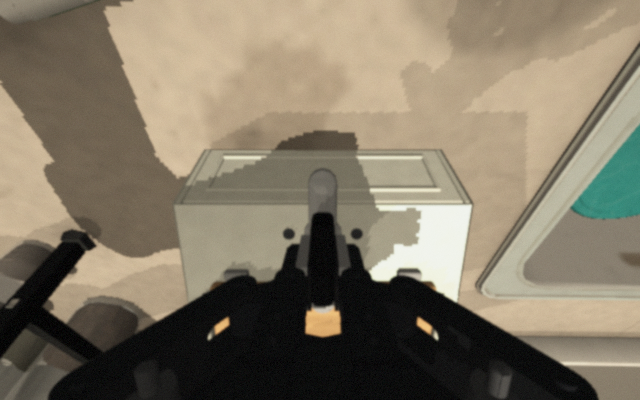

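View pics/s13c.png

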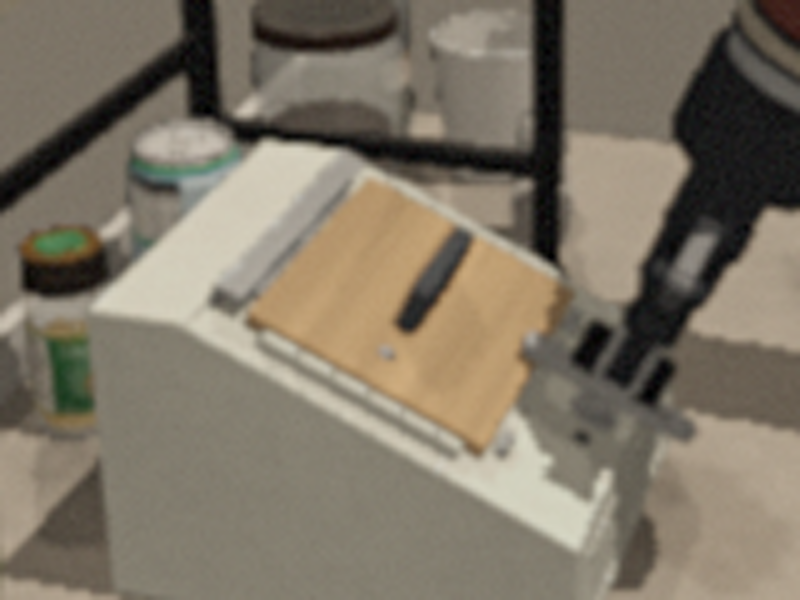

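```bash
python3 - <<'E'
from h import *
R,P=hatch(); p=np.load('latchp.npy'); q=toolq(R,1,np.pi/2)
c=np.array(arm.read_tool_pos()); h=R[:,2]@(c-p)
for d in (.0065,.0052,.0044,.0038):
    arm.line_to(c+R[:,2]*(d-h),.04,q); arm.pause(.1); print(d,(R.T@(np.array(arm.read_tool_pos())-p)*1000).round(1),fn().round(1))
    if fn()[2]>0: break
ty=R.T@Ro.from_quat(arm.read_eef_rot()).as_matrix()[:,1]; print('spin',np.rad2deg(np.arctan2(ty[1],ty[0])))
arm.move_gripper(.4); arm.pause(.1); print('open',fn().round(1),arm.read_opening())
c=np.array(arm.read_tool_pos()); arm.line_to(c+R[:,2]*.08,.12); arm.pause(.1)
print(arm.read_time(),fn().round(1))
shot('wrist','w14');shot('scene','s14');shot('side','d14');crop('s14',200,170,360,290,5,'s14c')
E
```

```text
0.0065 [-0.8 -0.9  6.5] [-4.3 -1.6 -7.9]
0.0052 [-0.8 -0.9  5.2] [-4.4 -3.4 -6.9]
0.0044 [-0.8 -0.9  4.4] [-4.1 -2.5 -6.4]
0.0038 [-0.9 -0.8  4.1] [-5.1 -3.4 -2.2]
spin 90.01455827123809
open [-0.2 -1.3 -0. ] 0.40192742021752265
35.2583 [-0.2  0.3  0.2]
```

View pics/w14.png

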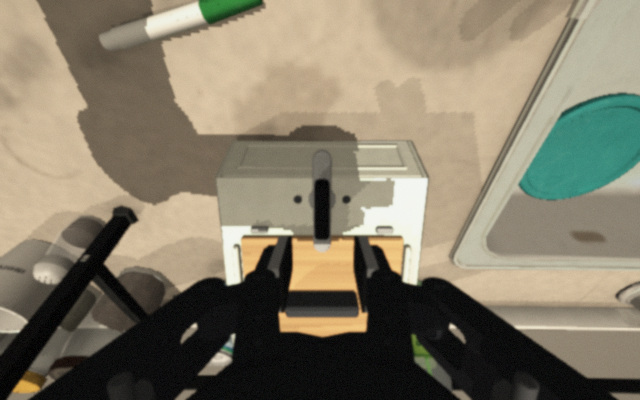

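View pics/s14c.png

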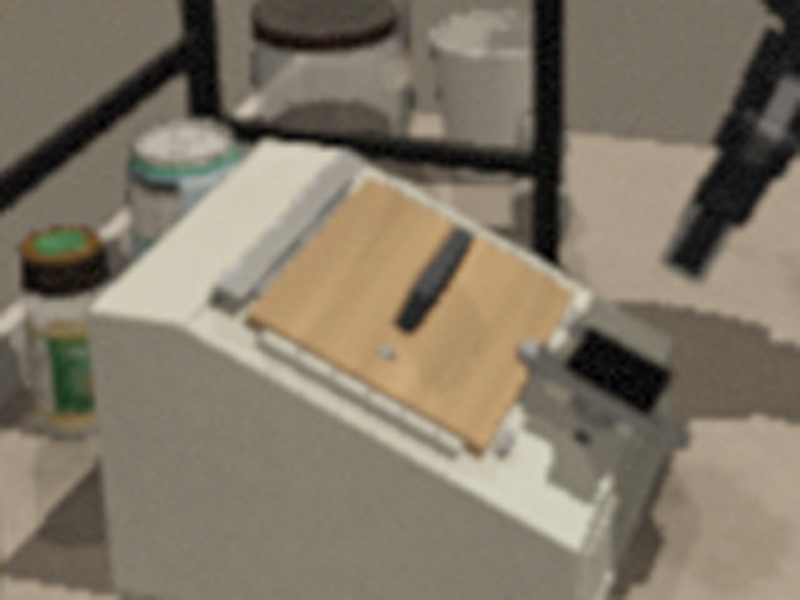

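```bash
python3 - <<'E'
from h import *
im,C=load('w14'); R,P=hatch()
def L(u,z): return R.T@(onplane(C,u,n=R[:,2],p0=P+R[:,2]*z)-P)
hsv=cv2.cvtColor(im,cv2.COLOR_BGR2GRAY); m=(hsv<45).astype(np.uint8); m[:170]=0;m[242:]=0;m[:,:308]=0;m[:,335:]=0
cs,_=cv2.findContours(m,0,2); g=max(cs,key=cv2.contourArea); pts=np.array([L(tuple(map(float,u)),.040)[:2] for u in g[:,0]],np.float32); print(cv2.minAreaRect(pts))
a,b=L((321,152),.016),L((321.5,247),.016); print('bar',a.round(4),b.round(4))
A=cv2.imread('pics/scene0.png').astype(int);B=cv2.imread('pics/s14.png').astype(int)
d=(abs(A-B).sum(2)>90).astype(np.uint8); d=cv2.morphologyEx(d,cv2.MORPH_OPEN,np.ones((3,3)))
n,_,st,ce=cv2.connectedComponentsWithStats(d)
for s in st[1:]: print(s.tolist())
crop('w14',200,120,440,340,3,'w14c'); crop('s14',330,190,450,340,4,'s14b')
E
```

```text
((-0.09607473015785217, 0.00044735847041010857), (0.01066267117857933, 0.04755162075161934), 89.59954833984375)
bar [-0.1366 -0.0004  0.016 ] [-0.0525 -0.      0.016 ]
[367, 0, 118, 156, 6833]
[503, 0, 137, 175, 12311]
[364, 143, 3, 4, 12]
[333, 146, 59, 80, 1559]
[570, 155, 7, 8, 41]
[596, 167, 4, 3, 12]
[601, 166, 8, 4, 25]
[610, 167, 5, 5, 22]
[567, 175, 28, 44, 249]
[603, 174, 4, 3, 12]
[626, 174, 10, 16, 91]
[552, 179, 5, 12, 39]
[613, 179, 12, 12, 66]
[552, 192, 3, 3, 9]
[619, 192, 8, 17, 65]
[249, 206, 45, 41, 849]
[361, 209, 8, 16, 105]
[613, 211, 4, 4, 14]
[598, 214, 14, 6, 47]
[589, 217, 7, 3, 21]
[291, 225, 141, 65, 2769]
[291, 226, 13, 8, 65]
[353, 231, 8, 3, 24]
[378, 232, 9, 3, 27]
[286, 235, 16, 17, 87]
[259, 237, 5, 4, 16]
[270, 243, 3, 3, 9]
[280, 249, 3, 3, 9]
[287, 253, 3, 3, 9]
[495, 293, 16, 11, 121]
[349, 299, 85, 73, 3143]
```

View pics/w14c.png

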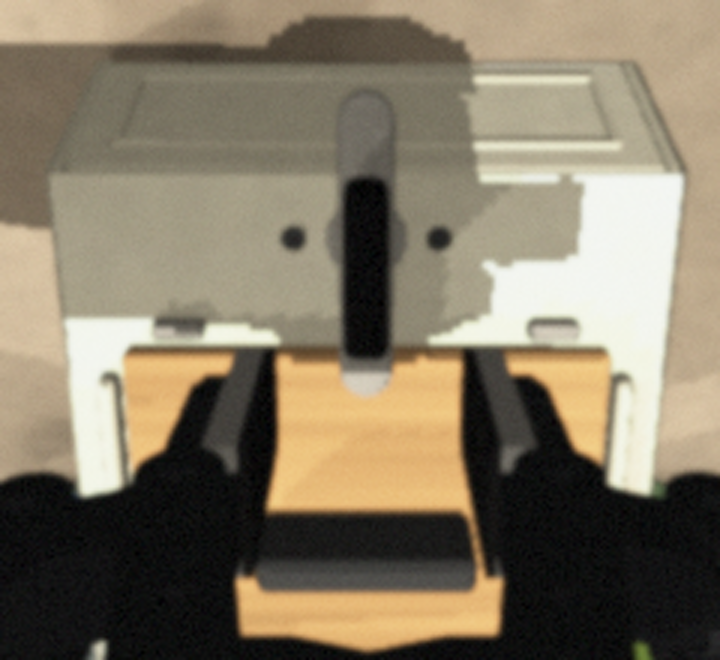

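View pics/s14.png

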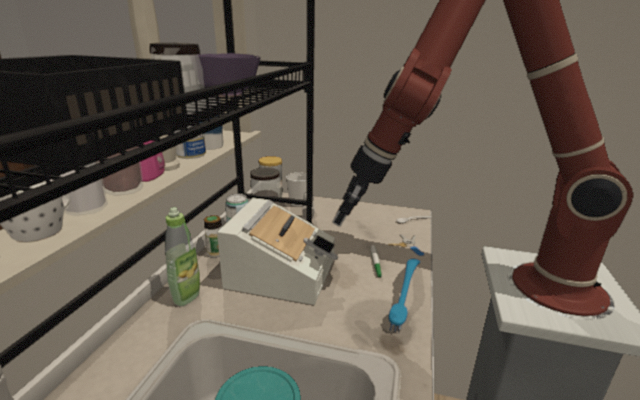

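```bash
python3 - <<'E'
from h import *
print(arm.read_time(),np.round(arm.read_ft_force(),1),(hatch()[0].T@(np.array(arm.read_tool_pos())-hatch()[1])).round(3)); print(ticket.finish_job())
E
```

```text
35.4083 [-0.1  0.   0.9] [-0.093  0.     0.173]
the job is handed in; nothing more can be done
None
```

The bin is closed and latched, and I handed the job in at 35.4 s of the 61 s allowed.

**Lid:** I gripped the lid by its grip and slid the tongue under the steel lip with the lower edge raised 6°. I pushed until I felt the channel end at about 75.5 mm (given as 76 mm), backed off about 2 mm and laid the lid flat behind the stops.

**Latch:** I lifted the wing 9 mm and turned it from about 15° off across the slope until it pointed straight up. I lowered it until it rested on the lid at a lift of about 4.1 mm (about 4 mm expected), then let go and backed away.

**Last checks:**
- In the last wrist picture the wing is within about 0.5° of straight up the slope and its end lies over the lid.
- The lid is flat between the rails. An earlier measurement put its lower edge at x = -55 to -57 mm, up-slope of the stops at -60 mm. The roughly 1° skew that implies is about the accuracy of the measurement.
- The wrist force was under 1 N at hand-in, with the fingertips about 100 mm above the seat.
- The pen, mug and spoon look unmoved in the last pictures. I did not measure them again, and I did not check the salt shaker closely after picking up the lid, though the arm touched nothing near it.

**Disagreement:** Hatch sizes measured from the wrist camera came out 1–3% small. I relied on contact force for the final heights and depths instead.

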